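# Clear the balance and load two check weights

## Robot

A 6-joint arm with a two-finger parallel gripper is mounted at the origin on the work surface. World frame = base frame: x ahead of the robot, y to its left, z up, the work surface at z = 0. Lengths are in mm, angles in rad, forces in N, time in s.
With the tool pointing down it reaches from about 350 to 875 mm from the base axis. Payload 15.5 kg.
Tool frame: the origin (TCP) lies at the very end of the fingers, on their centre line; the grasp point (between the pads) lies 19 mm behind it; z points along the fingers, y is the line along which they close (so a half turn about z gives the same grasp; the last joint's range is limited). The gripper opens to 85 mm and grips with 20 to 120 N. Pads are 22 mm wide; open, the fingers measure 114 mm over their backs; the gripper's body (76 mm by 85 mm) begins 54 mm behind the grasp point. The pads swing forward as they close: fully open they stand 13 mm farther back than shut.
Start: joints at [-1.377, 0.494, 1.345, -0, 1.302, -0.096], TCP at [178.002, -599.117, 231.277] pointing down, gripper open.
Joint ranges: [-2.91, 2.91], [-0.82, 2.16], [0.22, 2.67], [-1.22, 4.37], [0.12, 2.79], [-3.08, 3.08]. Speed limits (rad/s): [1.89, 1.89, 2.57, 3.01, 3.01, 3.01].

## Interface

Orientations are given as a 3x3 rotation matrix whose columns are the frame's x, y, z axes.
In Python, from station import bot gives the robot as it stands. The module is installed in compiled form; this text tells all that it offers.
- The arm moves only by the tool step_arm, never from a script. Its argument "moves" is a list of rows, each a list of 4 numbers: the shift along the tool's x, y, z in m, then the turn about the tool's z in rad. A call has exactly 8 rows; each row shifts and turns the commanded pose from where the row before left it, along the tool's axes as they then stand; what a row does not reach is not made up. A row lasts 1/12 s, in which the tool goes at most 41.7 mm and 7.16 degrees, less where a joint would pass 70% of its speed; a pose out of reach is approached as far as the arm can. A call with a gripper value outside its range is refused whole. "fingers" is the finger opening in m, from 0 to 0.0854, set as the call begins (left out, the last holds). The fingers move at their own pace and stop on an object; the grip force is fixed at half the most. Time passes only in rows, so rows that do not move let the fingers close, or fill a call up. It gives the time, the measured TCP pose, the force, the opening and the grip force at its end, in the units of the state.
- bot.observe(): the state, without advancing time (a new reading comes with each control period).
- bot.read_camera(name): name is "scene" or "top" or "wrist"; returns (picture, depth): 400x640x3 uint8, red, green, blue; 400x640 float32, mm along the optical axis (not along the pixel's ray), 0 where there is no reading.
- bot.camera_model(name): a dict with "fx", "fy", "cx", "cy" (pixels), "distortion" ([k1, k2, p1, p2, k3] as OpenCV has them; the pictures are not rectified), "world_from_camera" (4x4, takes a point from camera to world coordinates); the wrist camera has in their place "hand_eye" (4x4, takes a point from camera to tool coordinates, whose origin is the TCP and whose axes are the flange's). Camera axes: x right, y down, z forward; pixel columns grow to the right and rows downward; lengths in mm; the calibration is good to about 2 mm. A picture is of the moment at which its call begins: read the wrist's pose just before it. camera_model takes no time and is no camera call.
- bot.sign_off(): hands the job in; it is judged then, once.
The state is a dict: "time": time; "q": joint angles; "joint_vel": joint speeds; "tau": joint torques, N m; "tool_pos": TCP position; "orientation": TCP orientation; "force": force on the tool from outside, world axes, zero at the start; "torque": the same for the moment, N m; "grip_width": finger opening in mm; "finger_force": force on a finger pad.
Only numpy, scipy, OpenCV 4.12 (cv2) and the standard library are available. Lean on these libraries where they do the work, as an engineer would, in place of code of your own. Each camera call takes 0.05 s, during which the arm holds its last target. There are 200 camera calls.

## Task

The balance needs checking: first lift the foil-capped flask off its pan and stand it gently in the free half of the blue tray. Then draw two of the three steel check weights out of the sloping wooden stand and set them down gently, upright and side by side on the cleared pan. Leave the third weight in the stand and do not disturb the other flasks or the jar.

Things in the scene. Friction and masses are not known exactly. Their poses are not given: they have to be found in the camera images.
- balance: cream bench balance, fixed to the bench, 240 (x) by 180 (y) by 44 mm housing with blue keypad on its -x (robot) side. Origin: centre of its underside
- pan (a point): centre of the top face of the balance's square steel pan, 130 by 130 mm, 65 mm above the bench; axes parallel to the balance's. The pan does not give
- flask: the flask on the pan: clear glass conical flask with a foil cap, 0.16 kg, 145 mm tall in all, foot 82 mm across; cone narrows to the neck, and the neck is wrapped in a rigid foil cap, 38 mm across, from 106 to 145 mm above the foot (the place to grip). Origin: centre of its underside; z up the flask. It starts near the pan's centre
- tray: blue plastic tray, fixed to the bench, open on top, outside 170 (x) by 250 (y) by 55 mm high, walls and floor 5 mm thick. Origin: centre of its underside (the floor inside is 5 mm above). The half at its -y end is free
- flask_b: a like flask already standing in the +y half of the tray, to be left alone; 145 mm tall in all, foot 82 mm across; cone narrows to the neck, and the neck is wrapped in a rigid foil cap, 38 mm across, from 106 to 145 mm above the foot (the place to grip). Origin: centre of its underside; z up the flask
- stand: sloping wooden stand, fixed to the bench, base 110 (x) by 220 (y) mm, highest point about 72 mm at its -x (robot) side. Its face slopes 35 degrees and looks up and towards +x, away from the robot. Three pockets in a row along y, at y = -70, 0 and +70 mm, each holding a weight. Origin: centre of its underside
- weight1: steel check weight, one of three alike, 0.25 kg: body 34 mm across, 28 mm tall; narrow neck; round grip head 24 mm across, 37 to 58 mm above the underside. Origin: centre of its underside; z along the weight to its head. Starts loose, leaning about 37 degrees to the stand's +x side, in a pocket 22 mm deep with 2 mm play; drawn out along its own axis. Starts in the pocket at the stand's y = -70 mm
- weight2: steel check weight, one of three alike, 0.25 kg: body 34 mm across, 28 mm tall; narrow neck; round grip head 24 mm across, 37 to 58 mm above the underside. Origin: centre of its underside; z along the weight to its head. Starts loose, leaning about 37 degrees to the stand's +x side, in a pocket 22 mm deep with 2 mm play; drawn out along its own axis. Starts in the middle pocket
- weight3: steel check weight, one of three alike, 0.25 kg: body 34 mm across, 28 mm tall; narrow neck; round grip head 24 mm across, 37 to 58 mm above the underside. Origin: centre of its underside; z along the weight to its head. Starts loose, leaning about 37 degrees to the stand's +x side, in a pocket 22 mm deep with 2 mm play; drawn out along its own axis. Starts in the pocket at the stand's y = +70 mm
- jar: amber glass jar with a white cap standing on the bench behind the work, 64 mm across, 85 mm tall; leave alone. Origin: centre of its underside
- flask_c: a like foil-capped flask standing on the bench behind the work, leave alone; 145 mm tall in all, foot 82 mm across; cone narrows to the neck, and the neck is wrapped in a rigid foil cap, 38 mm across, from 106 to 145 mm above the foot (the place to grip). Origin: centre of its underside; z up the flask
Not all that is in view belongs to the job. What is shaped like the weight3 but yellow is not meant.

How it is judged (in metres and radians):
On the way, in this order (a step that is already met when the one before it is completed fails the run):
1. the flask from the pan stands upright in the blue tray, let go, with no weight yet taken out (x of flask in the frame of tray between -0.046 and 0.046 m and y of flask in the frame of tray between -0.086 and 0.086 m and z of flask in the frame of tray between -0.002 and 0.014 m and angle between flask's own z axis and vertical below 0.1 rad and linear speed of flask below 0.03 m/s and contact force between the fingers and flask below 0.1 N and distance of each of weight1, weight2, weight3 from where it was at the start of the episode below 0.012 m), for 0.2 s.
2. a first weight stands upright on the pan, let go (((x of weight1 in the frame of pan between -0.058 and 0.058 m and y of weight1 in the frame of pan between -0.058 and 0.058 m and z of weight1 in the frame of pan between -0.005 and 0.006 m and angle between weight1's own z axis and vertical below 0.1 rad and linear speed of weight1 below 0.03 m/s and contact force between the fingers and weight1 below 0.1 N) or (x of weight2 in the frame of pan between -0.058 and 0.058 m and y of weight2 in the frame of pan between -0.058 and 0.058 m and z of weight2 in the frame of pan between -0.005 and 0.006 m and angle between weight2's own z axis and vertical below 0.1 rad and linear speed of weight2 below 0.03 m/s and contact force between the fingers and weight2 below 0.1 N) or (x of weight3 in the frame of pan between -0.058 and 0.058 m and y of weight3 in the frame of pan between -0.058 and 0.058 m and z of weight3 in the frame of pan between -0.005 and 0.006 m and angle between weight3's own z axis and vertical below 0.1 rad and linear speed of weight3 below 0.03 m/s and contact force between the fingers and weight3 below 0.1 N))), for 0.2 s.
At the end, for the whole second after the job is handed in: The flask stands upright (within 0.1 rad) on the tray's floor, inside its walls; exactly two weights stand upright (within 0.1 rad) on the pan, their centres within 58 mm of its centre along each of its sides, let go and at rest; the third weight is within 12 mm of where it was in the stand (x of flask in the frame of tray between -0.046 and 0.046 m and y of flask in the frame of tray between -0.086 and 0.086 m and z of flask in the frame of tray between -0.002 and 0.014 m and angle between flask's own z axis and vertical below 0.1 rad and linear speed of flask below 0.03 m/s and (((x of weight1 in the frame of pan between -0.058 and 0.058 m and y of weight1 in the frame of pan between -0.058 and 0.058 m and z of weight1 in the frame of pan between -0.005 and 0.006 m and angle between weight1's own z axis and vertical below 0.1 rad and linear speed of weight1 below 0.03 m/s and contact force between the fingers and weight1 below 0.1 N) and (x of weight2 in the frame of pan between -0.058 and 0.058 m and y of weight2 in the frame of pan between -0.058 and 0.058 m and z of weight2 in the frame of pan between -0.005 and 0.006 m and angle between weight2's own z axis and vertical below 0.1 rad and linear speed of weight2 below 0.03 m/s and contact force between the fingers and weight2 below 0.1 N) and distance of weight3 from where it was at the start of the episode below 0.012 m) or ((x of weight1 in the frame of pan between -0.058 and 0.058 m and y of weight1 in the frame of pan between -0.058 and 0.058 m and z of weight1 in the frame of pan between -0.005 and 0.006 m and angle between weight1's own z axis and vertical below 0.1 rad and linear speed of weight1 below 0.03 m/s and contact force between the fingers and weight1 below 0.1 N) and (x of weight3 in the frame of pan between -0.058 and 0.058 m and y of weight3 in the frame of pan between -0.058 and 0.058 m and z of weight3 in the frame of pan between -0.005 and 0.006 m and angle between weight3's own z axis and vertical below 0.1 rad and linear speed of weight3 below 0.03 m/s and contact force between the fingers and weight3 below 0.1 N) and distance of weight2 from where it was at the start of the episode below 0.012 m) or ((x of weight2 in the frame of pan between -0.058 and 0.058 m and y of weight2 in the frame of pan between -0.058 and 0.058 m and z of weight2 in the frame of pan between -0.005 and 0.006 m and angle between weight2's own z axis and vertical below 0.1 rad and linear speed of weight2 below 0.03 m/s and contact force between the fingers and weight2 below 0.1 N) and (x of weight3 in the frame of pan between -0.058 and 0.058 m and y of weight3 in the frame of pan between -0.058 and 0.058 m and z of weight3 in the frame of pan between -0.005 and 0.006 m and angle between weight3's own z axis and vertical below 0.1 rad and linear speed of weight3 below 0.03 m/s and contact force between the fingers and weight3 below 0.1 N) and distance of weight1 from where it was at the start of the episode below 0.012 m))); the robot touches nothing.
It fails at once if another flask or the jar is shifted more than 30 mm or tipped more than 0.4 rad ((distance of flask_b from where it was at the start of the episode above 0.03 m or angle between flask_b's own z axis and vertical above 0.4 rad) or (distance of flask_c from where it was at the start of the episode above 0.03 m or angle between flask_c's own z axis and vertical above 0.4 rad) or (distance of jar from where it was at the start of the episode above 0.03 m or angle between jar's own z axis and vertical above 0.4 rad)).
It fails at once if the flask is tipped more than 0.7 rad (angle between flask's own z axis and vertical above 0.7 rad).
It fails at once if a weight lands on the pan at more than 0.45 m/s (dropped or slammed, not set down) ((x of weight1 in the frame of pan between -0.08 and 0.08 m and y of weight1 in the frame of pan between -0.08 and 0.08 m and z of weight1 in the frame of pan between -0.02 and 0.012 m and linear speed of weight1 above 0.45 m/s) or (x of weight2 in the frame of pan between -0.08 and 0.08 m and y of weight2 in the frame of pan between -0.08 and 0.08 m and z of weight2 in the frame of pan between -0.02 and 0.012 m and linear speed of weight2 above 0.45 m/s) or (x of weight3 in the frame of pan between -0.08 and 0.08 m and y of weight3 in the frame of pan between -0.08 and 0.08 m and z of weight3 in the frame of pan between -0.02 and 0.012 m and linear speed of weight3 above 0.45 m/s)).
It fails at once if the flask lands in the tray at more than 0.45 m/s (dropped or slammed, not set down) (x of flask in the frame of tray between -0.08 and 0.08 m and y of flask in the frame of tray between -0.12 and 0.12 m and z of flask in the frame of tray between -0.01 and 0.017 m and linear speed of flask above 0.45 m/s).
It also fails if it takes over 72 s, if anything falls off the work surface, if the arm or the gripper's body presses on something with over 40 N, if the wrist force passes 120 N, or if a joint passes its speed limit or range.

## Working session

There is one attempt and no reset: what is moved stays moved. The work goes in short steps, Python scripts to look and compute and a tool call to move; the robot and the scene stay as the last step left them, time stands still between calls to the robot, and variables do not carry over. Pictures are saved under pics/ and viewed, at most 10 in all, crops included, and the job is handed in when it is done.

Besides the shell and the picture viewer there is one more tool, called after "Request:" as name(argument=value, ...) on one line, values as JSON. step_arm: Moves the arm, as the interface text tells. Its arguments: {"type":"object","properties":{"moves":{"type":"array","items":{"type":"array","items":{"type":"number"}}},"fingers":{"type":"number"}},"required":["moves"]}

```bash
mkdir -p pics
cat > h.py <<'E'
import numpy as np, cv2
from station import bot
np.set_printoptions(precision=3,suppress=True)
def grab(n):
    s=bot.observe(); im,d=bot.read_camera(n); m=bot.camera_model(n)
    if 'hand_eye' in m:
        T=np.eye(4);T[:3,:3]=np.array(s['orientation']);T[:3,3]=s['tool_pos'];W=T@np.array(m['hand_eye'])
    else: W=np.array(m['world_from_camera'])
    return im,d,m,W
def K(m): return np.array([[m['fx'],0,m['cx']],[0,m['fy'],m['cy']],[0,0,1.]]),np.array(m['distortion'])
def rays(uv,m):
    k,d=K(m); p=cv2.undistortPoints(np.array(uv,float).reshape(-1,1,2),k,d).reshape(-1,2)
    return np.c_[p,np.ones(len(p))]
def onplane(uv,m,W,z):
    r=rays(uv,m)@W[:3,:3].T; o=W[:3,3]; return o+r*((z-o[2])/r[:,2])[:,None]
def cloud(d,m,W,mask=None):
    ok=(d>0)if mask is None else (d>0)&mask
    v,u=np.nonzero(ok); r=rays(np.c_[u,v],m)*d[v,u][:,None]
    return r@W[:3,:3].T+W[:3,3],np.c_[u,v]
def proj(P,m,W):
    k,d=K(m);R=W[:3,:3].T
    return cv2.projectPoints(np.array(P,float).reshape(-1,1,3),cv2.Rodrigues(R)[0],-R@W[:3,3],k,d)[0].reshape(-1,2)
E
python3 - <<'E'
from h import *
for n in('scene','top'):
    im,d,m,W=grab(n); cv2.imwrite(f'pics/{n}0.png',im[:,:,::-1]); np.savez(f'{n}0.npz',im=im,d=d,W=W)
    print(n,m,W)
print(bot.camera_model('wrist')); print(bot.observe())
E
```

```text
scene {'fx': 428.1765750289321, 'fy': 428.1765750289321, 'cx': 312.08966305095635, 'cy': 204.98792786496338, 'distortion': array([-0.081,  0.   ,  0.   ,  0.   ,  0.   ]), 'world_from_camera': array([[   0.707,    0.593,   -0.384,  940.9  ],
       [   0.707,   -0.596,    0.381, -413.836],
       [  -0.003,   -0.541,   -0.841, 1007.141],
       [   0.   ,    0.   ,    0.   ,    1.   ]])} [[   0.707    0.593   -0.384  940.9  ]
 [   0.707   -0.596    0.381 -413.836]
 [  -0.003   -0.541   -0.841 1007.141]
 [   0.       0.       0.       1.   ]]
top {'fx': 368.51979532429533, 'fy': 368.51979532429533, 'cx': 320.7239084785592, 'cy': 204.15397753492115, 'distortion': array([-0.088,  0.   ,  0.   ,  0.   ,  0.   ]), 'world_from_camera': array([[   0.027,   -0.992,    0.12 ,  385.307],
       [  -1.   ,   -0.029,   -0.012,   29.265],
       [   0.016,   -0.119,   -0.993, 1136.179],
       [   0.   ,    0.   ,    0.   ,    1.   ]])} [[   0.027   -0.992    0.12   385.307]
 [  -1.      -0.029   -0.012   29.265]
 [   0.016   -0.119   -0.993 1136.179]
 [   0.       0.       0.       1.   ]]
{'fx'
[... 187 characters left out ...]
 -0.952,   -0.305,   78.241],
       [   1.   ,   -0.001,    0.   ,   -0.489],
       [  -0.001,   -0.305,    0.952, -142.29 ],
       [   0.   ,    0.   ,    0.   ,    1.   ]])}
{'time': 0.1, 'q': array([-1.378,  0.494,  1.346,  0.   ,  1.302, -0.096]), 'joint_vel': array([-0.001,  0.   , -0.003, -0.001, -0.001,  0.   ]), 'tau': array([ -0.   , -88.359, -38.456,  -0.   ,   0.005,  -0.   ]), 'tool_pos': array([ 177.942, -598.82 ,  230.767]), 'orientation': array([[ 0.959,  0.285, -0.   ],
       [ 0.285, -0.959,  0.001],
       [ 0.   , -0.001, -1.   ]]), 'force': array([-1.017,  0.206, -0.134]), 'torque': array([ 0.012,  0.07 , -0.012]), 'finger_force': 0.0, 'grip_width': 85.47532958283804}
```

View pics/scene0.png

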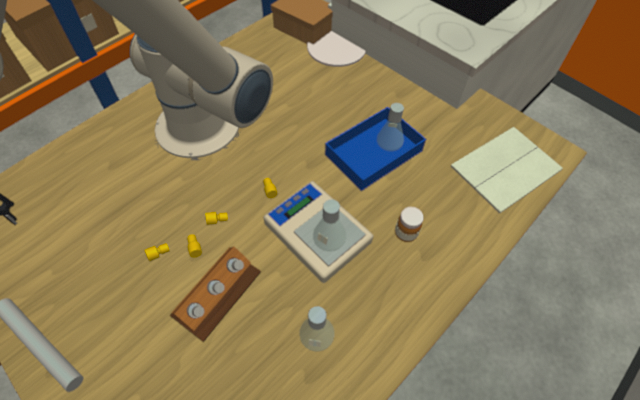

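View pics/top0.png

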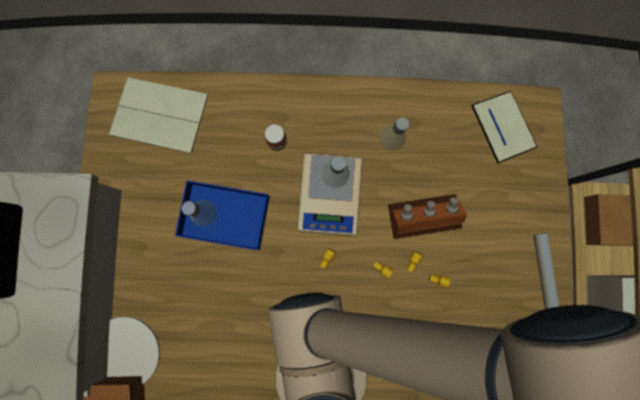

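Scene view: the flask on the pan has its cap at (331,208), with flask_b in the tray (397,110) and flask_c behind (317,316). The grey weights in the stand are at (195,311), (216,288) and (236,265). The four yellow look-alikes (270,187), (217,217), (195,245) and (157,252) lie on the bench and are not meant. Next I measure and confirm with a crop.

```bash
cat > m1.py <<'E'
from h import *
D={}
for n in('scene','top'):
    z=np.load(n+'0.npz'); D[n]=(z['im'],z['d'],bot.camera_model(n),z['W'])
im=D['scene'][0][170:350,150:390]; cv2.imwrite('pics/crop1.png',cv2.resize(im,None,fx=3.2,fy=3.2,interpolation=2)[:,:,::-1])
def rect(P,lab):
    r=cv2.minAreaRect(P[:,:2].astype(np.float32)); print(lab,np.array(r[0]),np.array(r[1]),r[2],'z',np.percentile(P[:,2],[2,50,98]),len(P))
for n,(im,d,m,W) in D.items():
    hsv=cv2.cvtColor(im,cv2.COLOR_RGB2HSV); P,uv=cloud(d,m,W); c=hsv[uv[:,1],uv[:,0]].astype(int)
    blue=(c[:,0]>100)&(c[:,0]<125)&(c[:,1]>150)&(c[:,2]>40)
    t=blue&(P[:,1]>150)&(abs(P[:,0]-520)<200)&(P[:,1]<520)&(P[:,2]<65)
    rect(P[t&(P[:,2]>48)],n+' tray rim'); f=t&(P[:,2]<12); rect(P[f],n+' tray floor')
    wood=(c[:,0]<14)&(c[:,1]>120)&(P[:,0]>400)&(P[:,0]<650)&(P[:,1]<-100)&(P[:,1]>-420)&(P[:,2]>15)&(P[:,2]<90)
    rect(P[wood],n+' stand')
    box=(abs(P[:,0]-530)<170)&(P[:,1]>-100)&(P[:,1]<130)
    b=box&(P[:,2]>36)&(P[:,2]<50); rect(P[b],n+' housing')
    b=box&(P[:,2]>58)&(P[:,2]<72)&(c[:,1]<60); rect(P[b],n+' pan')
    hi=box&(P[:,2]>178)&(P[:,2]<240); rect(P[hi],n+' cap')
    hd=(c[:,1]<70)&(P[:,0]>400)&(P[:,0]<650)&(P[:,1]<-100)&(P[:,1]>-420)&(P[:,2]>50)&(P[:,2]<120)
    mk=np.zeros(d.shape,np.uint8); mk[uv[hd,1],uv[hd,0]]=1
    k,l,s,ce=cv2.connectedComponentsWithStats(mk)
    for i in range(1,k):
        if s[i,4]>15:
            q=l[uv[:,1],uv[:,0]]==i; print(n,'head',ce[i],s[i,4],P[q].mean(0),P[q].max(0),P[q].min(0))
E
python3 m1.py
```

```text
scene tray rim [480.216 307.186] [250.855 170.666] 82.4544448852539 z [48.238 52.612 57.407] 435
scene tray floor [478.872 307.822] [248.837 169.247] 82.36226654052734 z [-0.012  4.294 10.484] 1972
scene stand [ 500.199 -317.955] [ 68.695 198.655] 5.465528964996338 z [23.269 54.116 67.181] 99
scene housing [522.769  -9.594] [179.676 303.341] 87.254150390625 z [38.315 44.666 49.345] 2806
scene pan [598.305 -12.671] [131.97  131.347] 87.03643798828125 z [61.46  65.297 69.258] 1298
scene cap [607.899 -24.234] [36.506 37.672] 44.28034973144531 z [180.266 208.903 212.913] 309
scene head [234.268 264.575] 179 [ 501.592 -241.872   73.162] [ 522.889 -225.255   92.867] [ 472.758 -256.688   51.017]
scene head [215.12 286.76] 183 [ 513.974 -309.947   73.733] [ 534.125 -291.658   91.199] [ 487.001 -325.694   51.012]
scene head [194.93 310.08] 199 [ 526.134 -377.995   74.174] [ 546.715 -361.488   90.897] [ 500.744 -394.448   52.554]
top tray rim [476.548 308.905] [246.833 164.423] 82.26376342773438 z [48.544 54.695 59.013] 332
top tray floor [477.468 315.042] [233.586 159.411] 81.78572082519531 z [ 1.282  5.688 10.211] 3207
top stand [ 489.458 -308.875] [ 90.666 212.607] 10.591800689697266 z [26.971 57.091 72.91 ] 1216
top housing [515.388  -8.448] [179.809 309.618] 87.02693939208984 z [38.06  44.835 49.514] 2577
top pan [595.135 -12.562] [130.445 131.602] 86.71817016601562 z [61.515 65.564 69.635] 1247
top cap [603.064 -23.562] [36.447 35.437] 86.73233032226562 z [181.965 210.055 213.882] 195
top head [452.276 205.509] 116 [ 520.529 -372.224   74.211] [ 542.697 -360.347   90.901] [ 502.036 -387.217   52.574]
top head [429.797 208.805] 118 [ 508.74  -304.07    74.996] [ 531.828 -290.411   90.475] [ 488.456 -321.711   52.688]
top head [406.797 212.5  ] 118 [ 495.95  -235.593   75.099] [ 517.854 -224.365   91.735] [ 477.562 -251.028   56.876]
```

View pics/crop1.png

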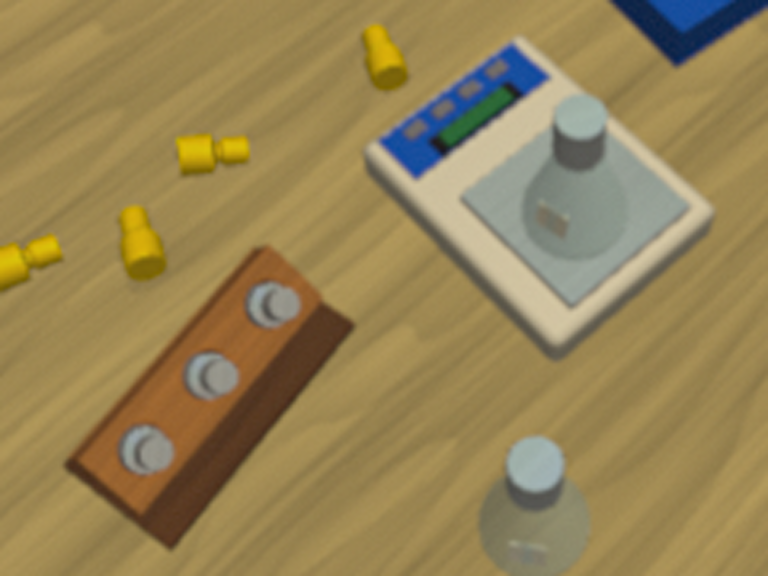

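Crop: three steel weights sit in the stand pockets and the foil-capped flask stands on the pan, so the targets are confirmed. The yellow ones are loose on the bench and rejected. I'll move above the flask for a wrist look.

Request:
step_arm(moves=[[0, 0, -0.038, 0.107], [0, 0, -0.032, 0], [0.026, -0.0244, 0, 0], [0.026, -0.0244, 0, 0], [0.026, -0.0244, 0, 0], [0.026, -0.0244, 0, 0], [0.026, -0.0244, 0, 0], [0.026, -0.0244, 0, 0]], fingers=0.0854)

```text
time: 0.77
tool_pos: [305.5, -425.3, 301.1]
orientation: [[0.984, 0.181, -0.0], [0.181, -0.984, 0.0], [-0.0, -0.0, -1.0]]
force: [0.6, -1.5, 0.8]
grip_width: 85.1
finger_force: 0.0
```

Request:
step_arm(moves=[[0.026, -0.0244, 0, 0], [0.026, -0.0244, 0, 0], [0.026, -0.0244, 0, 0], [0.026, -0.0244, 0, 0], [0.026, -0.0244, 0, 0], [0.026, -0.0244, 0, 0], [0.026, -0.0244, 0, 0], [0.026, -0.0244, 0, 0]])

```text
time: 1.43
tool_pos: [474.8, -195.6, 301.1]
orientation: [[0.984, 0.181, -0.0], [0.181, -0.984, 0.0], [-0.0, -0.0, -1.0]]
force: [0.5, -0.5, -0.1]
grip_width: 85.0
finger_force: 0.0
```

Request:
step_arm(moves=[[0.026, -0.0244, 0, 0], [0.026, -0.0244, 0, 0], [0.026, -0.0244, 0, 0], [0.026, -0.0244, 0, 0], [0.026, -0.0244, 0, 0], [0.026, -0.0244, 0, 0], [0, 0, 0, 0], [0, 0, 0, 0]])

```text
time: 2.1
tool_pos: [601.7, -23.6, 300.5]
orientation: [[0.983, 0.183, -0.001], [0.183, -0.983, 0.0], [-0.001, -0.0, -1.0]]
force: [-0.1, -0.2, 0.0]
grip_width: 85.5
finger_force: 0.0
```

Run:
```python
from h import *
im,d,m,W=grab('wrist'); s=bot.observe(); print(s['tool_pos'],s['orientation'],s['time'],W)
cv2.imwrite('pics/w1.png',im[:,:,::-1]); np.savez('w1.npz',im=im,d=d,W=W)
P,uv=cloud(d,m,W)
q=(P[:,2]>180)&(P[:,2]<230)&(np.hypot(P[:,0]-605,P[:,1]+24)<60)
r=cv2.minAreaRect(P[q][:,:2].astype(np.float32)); print(r,np.percentile(P[q][:,2],[5,50,95]),uv[q].mean(0))
```

```text
[601.073 -24.678 300.743] [[ 0.983  0.182 -0.001]
 [ 0.182 -0.983 -0.   ]
 [-0.001 -0.    -1.   ]] 2.15 [[  0.182  -0.936  -0.301 678.571]
 [ -0.983  -0.173  -0.056  -8.778]
 [  0.001   0.306  -0.952 442.759]
 [  0.      0.      0.      1.   ]]
((606.1129760742188, -22.969818115234375), (37.06228256225586, 37.174949645996094), 10.1231050491333) [190.523 209.673 210.834] [323.971 197.698]
```

View pics/w1.png

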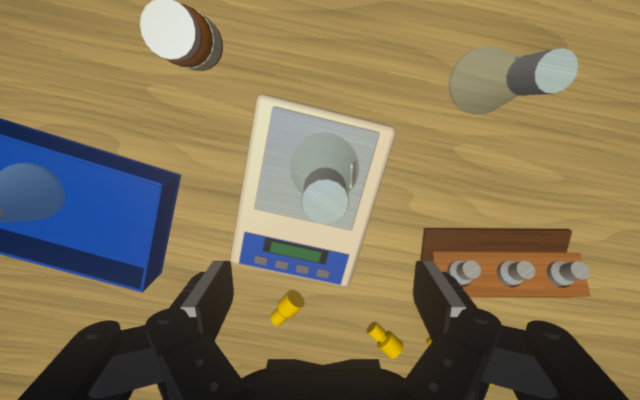

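Wrist view: flask cap at (325,200), pan around it, weights right at (465,270), (516,272) and (568,272). The cap centre is at (605.5,-23) with its top at 210 mm; wrist, top and scene views agree. Now I grasp it.

Request:
step_arm(moves=[[0.0046, -0.0004, 0.02, 0], [0, 0, 0.03, 0], [0, 0, 0.03, 0], [0, 0, 0.025, 0], [0, 0, 0.015, 0], [0, 0, 0.006, 0], [0, 0, 0, 0], [0, 0, 0, 0]])

```text
time: 2.82
tool_pos: [605.7, -24.6, 176.1]
orientation: [[0.984, 0.18, 0.001], [0.18, -0.984, -0.0], [0.0, 0.0, -1.0]]
force: [0.3, -0.4, 0.3]
grip_width: 84.9
finger_force: 0.0
```

Request:
step_arm(moves=[[0, 0, 0, 0], [0, 0, 0, 0], [0, 0, 0, 0], [0, 0, 0, 0], [0, 0, 0, 0], [0, 0, 0, 0], [0, 0, 0, 0], [0, 0, 0, 0]], fingers=0.03)

```text
time: 3.48
tool_pos: [606.0, -24.0, 176.2]
orientation: [[0.983, 0.181, 0.001], [0.181, -0.983, -0.0], [0.001, 0.001, -1.0]]
force: [-2.0, 0.0, 8.6]
grip_width: 36.5
finger_force: 60.1
```

Request:
step_arm(moves=[[0, 0, -0.004, 0], [0, 0, -0.01, 0], [0, 0, -0.015, 0], [0, 0, -0.015, 0], [0, 0, -0.015, 0], [0, 0, -0.008, 0], [-0.002, -0.008, -0.003, 0], [-0.004, -0.014, 0, 0]])

```text
time: 4.15
tool_pos: [596.1, -3.5, 245.9]
orientation: [[0.984, 0.179, 0.001], [0.179, -0.984, -0.0], [0.001, 0.001, -1.0]]
force: [0.2, 0.1, -2.2]
grip_width: 36.7
finger_force: 60.2
```

Request:
step_arm(moves=[[-0.007, -0.024, 0, 0], [-0.009, -0.031, 0, 0], [-0.009, -0.031, 0, 0], [-0.009, -0.031, 0, 0], [-0.009, -0.031, 0, 0], [-0.009, -0.031, 0, 0], [-0.009, -0.031, 0, 0], [-0.007, -0.024, 0, 0]])

```text
time: 4.82
tool_pos: [483.7, 217.0, 244.5]
orientation: [[0.983, 0.182, -0.002], [0.182, -0.983, 0.0], [-0.002, -0.0, -1.0]]
force: [-0.5, -0.1, -1.1]
grip_width: 36.4
finger_force: 60.3
```

Request:
step_arm(moves=[[-0.005, -0.018, 0, 0], [-0.003, -0.01, 0, 0], [-0.0015, -0.005, 0, 0], [0, 0, 0, 0], [0, 0, 0, 0], [0, 0, 0, 0], [0, 0, 0, 0], [0, 0, 0, 0]])

```text
time: 5.48
tool_pos: [471.7, 244.6, 245.2]
orientation: [[0.984, 0.18, 0.0], [0.18, -0.984, -0.0], [-0.0, 0.0, -1.0]]
force: [0.8, -0.2, -1.9]
grip_width: 36.7
finger_force: 60.3
```

Run:
```python
from h import *
im,d,m,W=grab('scene'); print(bot.observe()['tool_pos'],bot.observe()['time'],bot.observe()['grip_width'])
cv2.imwrite('pics/s2.png',im[:,:,::-1])
```

```text
[471.576 244.671 245.26 ] 5.5333 36.78367721744859
```

View pics/s2.png

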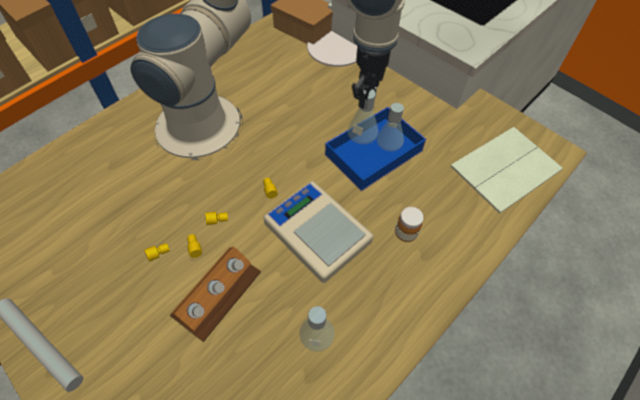

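The flask hangs upright over the free half of the tray (365,115). I lower it.

Request:
step_arm(moves=[[0, 0, 0.01, 0], [0, 0, 0.02, 0], [0, 0, 0.025, 0], [0, 0, 0.025, 0], [0, 0, 0.02, 0], [0, 0, 0.012, 0], [0, 0, 0.006, 0], [0, 0, 0.004, 0]])

```text
time: 6.2
tool_pos: [470.9, 245.0, 122.2]
orientation: [[0.984, 0.181, -0.001], [0.181, -0.984, -0.0], [-0.001, 0.0, -1.0]]
force: [0.9, 0.9, -1.9]
grip_width: 36.8
finger_force: 60.3
```

Request:
step_arm(moves=[[0, 0, 0.002, 0], [0, 0, 0.0015, 0], [0, 0, 0.0015, 0], [0, 0, 0.001, 0], [0, 0, 0, 0], [0, 0, 0, 0], [0, 0, 0, 0], [0, 0, 0, 0]])

```text
time: 6.87
tool_pos: [471.4, 245.3, 117.5]
orientation: [[0.984, 0.181, 0.0], [0.181, -0.984, 0.0], [0.0, -0.0, -1.0]]
force: [0.1, -0.6, -2.2]
grip_width: 36.5
finger_force: 60.3
```

Request:
step_arm(moves=[[0, 0, 0.0006, 0], [0, 0, 0.0006, 0], [0, 0, 0.0006, 0], [0, 0, 0.0002, 0], [0, 0, 0, 0], [0, 0, 0, 0], [0, 0, 0, 0], [0, 0, 0, 0]])

```text
time: 7.53
tool_pos: [471.5, 245.3, 116.2]
orientation: [[0.984, 0.181, 0.001], [0.181, -0.984, 0.0], [0.001, -0.0, -1.0]]
force: [-4.5, -1.2, 18.1]
grip_width: 36.2
finger_force: 62.4
```

Contact. I release and rise.

Request:
step_arm(moves=[[0, 0, 0, 0], [0, 0, 0, 0], [0, 0, 0, 0], [0, 0, 0, 0], [0, 0, 0, 0], [0, 0, 0, 0], [0, 0, 0, 0], [0, 0, 0, 0]], fingers=0.075)

```text
time: 8.2
tool_pos: [471.2, 245.2, 115.2]
orientation: [[0.984, 0.181, -0.0], [0.181, -0.984, -0.0], [-0.0, 0.0, -1.0]]
force: [-0.1, -0.8, -0.5]
grip_width: 75.1
finger_force: 0.0
```

Request:
step_arm(moves=[[0, 0, -0.01, 0], [0, 0, -0.02, 0], [0, 0, -0.03, 0], [0, 0, -0.03, 0], [0, 0, -0.03, 0], [0, 0, -0.03, 0], [0, 0, 0, 0], [0, 0, 0, 0]])

```text
time: 8.87
tool_pos: [472.0, 245.5, 267.5]
orientation: [[0.984, 0.181, 0.004], [0.181, -0.984, 0.001], [0.004, -0.001, -1.0]]
force: [-0.3, -0.7, -0.1]
grip_width: 74.5
finger_force: 0.0
```

Run:
```python
from h import *
im,d,m,W=grab('wrist'); P,uv=cloud(d,m,W); print(bot.observe()['tool_pos'])
q=(P[:,2]>135)&(P[:,2]<170)&(np.hypot(P[:,0]-471,P[:,1]-245)<60)
print(cv2.minAreaRect(P[q][:,:2].astype(np.float32)),np.percentile(P[q][:,2],[5,50,95]))
q=(P[:,2]>140)&(P[:,2]<170)&(P[:,1]>320); print(P[q].mean(0))
```

```text
[471.261 245.218 266.011]
((471.7173156738281, 246.06863403320312), (37.093143463134766, 36.949241638183594), 87.25131225585938) [143.313 149.717 150.835]
[485.845 374.614 148.957]
```

The flask stands at (472,246) with its cap top at 150 mm. Now to the stand for a close look.

Request:
step_arm(moves=[[-0.002, 0.016, 0, 0], [-0.0041, 0.034, 0, 0], [-0.0041, 0.034, 0, 0], [-0.0041, 0.034, 0, 0], [-0.0041, 0.034, 0, 0], [-0.0041, 0.034, 0, 0], [-0.0041, 0.034, 0, 0], [-0.0041, 0.034, 0, 0]], fingers=0.0854)

```text
time: 9.58
tool_pos: [486.1, -11.7, 264.3]
orientation: [[0.984, 0.181, -0.002], [0.181, -0.984, 0.0], [-0.002, -0.001, -1.0]]
force: [1.4, 0.5, 0.4]
grip_width: 85.5
finger_force: 0.0
```

Request:
step_arm(moves=[[-0.0041, 0.034, 0, 0], [-0.0041, 0.034, 0, 0], [-0.0041, 0.034, 0, 0], [-0.0041, 0.034, 0, 0], [-0.0041, 0.034, 0, 0], [-0.0041, 0.034, 0, 0], [-0.0041, 0.034, 0.01, 0], [-0.0041, 0.034, 0.01, 0]])

```text
time: 10.25
tool_pos: [503.4, -285.2, 244.3]
orientation: [[0.984, 0.181, -0.001], [0.181, -0.984, 0.001], [-0.001, -0.001, -1.0]]
force: [0.7, 0.4, 0.4]
grip_width: 85.2
finger_force: 0.0
```

Request:
step_arm(moves=[[-0.002, 0.016, 0.02, 0], [0, 0, 0, 0], [0, 0, 0, 0], [0, 0, 0, 0], [0, 0, 0, 0], [0, 0, 0, 0], [0, 0, 0, 0], [0, 0, 0, 0]])

```text
time: 10.92
tool_pos: [505.1, -299.3, 225.8]
orientation: [[0.983, 0.182, 0.001], [0.182, -0.983, -0.0], [0.0, 0.001, -1.0]]
force: [0.1, 0.3, -0.6]
grip_width: 85.7
finger_force: 0.0
```

```bash
cat > w.py <<'E'
from h import *
import sys
tag=sys.argv[1]
im,d,m,W=grab('wrist'); s=bot.observe(); print(s['tool_pos'],s['time'])
cv2.imwrite(f'pics/{tag}.png',im[:,:,::-1]); np.savez(tag+'.npz',im=im,d=d,W=W)
hsv=cv2.cvtColor(im,cv2.COLOR_RGB2HSV); P,uv=cloud(d,m,W); c=hsv[uv[:,1],uv[:,0]].astype(int)
X=np.array([.9836,.181]);Y=np.array([-.181,.9836])
near=(P[:,0]>430)&(P[:,0]<600)&(P[:,1]<-170)&(P[:,1]>-440)
# slope plane of the wood
w=near&(c[:,1]>110)&(c[:,0]<15)&(P[:,2]>25)&(P[:,2]<75)
A=P[w]
for _ in range(8):
    ce=A.mean(0);n=np.linalg.svd(A-ce,full_matrices=False)[2][2];n*=np.sign(n[2]);A=P[w][abs((P[w]-ce)@n)<(3 if _>1 else 8)]
print('face n',n,'tilt',np.degrees(np.arccos(n[2])),'yaw',np.degrees(np.arctan2(n[1],n[0])),len(A))
# steel: above face
h=(P-ce)@n
st=near&(c[:,1]<80)&(h>8)
mk=np.zeros(d.shape,np.uint8); mk[uv[st,1],uv[st,0]]=1
k,l,stt,cen=cv2.connectedComponentsWithStats(mk)
for i in range(1,k):
    if stt[i,4]>60:
        q=(l[uv[:,1],uv[:,0]]==i)
        top=q&(h>np.percentile(h[q],98)-4)
        print('w',cen[i],stt[i,4],'hmax',np.percentile(h[q],98),'topface c',P[top].mean(0),'z',P[q][:,2].max(), 'top px',uv[top].mean(0))
        T=P[top]; ct=T.mean(0); nn=np.linalg.svd(T-ct,full_matrices=False)[2][2]; nn*=np.sign(nn[2]); print('   axis',nn,np.degrees(np.arccos(nn[2])))
E
python3 w.py w2
```

```text
[ 505.037 -299.388  225.695] 10.9667
face n [0.563 0.102 0.82 ] tilt 34.887856408898365 yaw 10.26210046572738 7056
w [259.581 177.324] 792 hmax 37.64551310708018 topface c [ 511.383 -235.853   83.086] z 90.48427957723447 top px [257.117 171.517]
   axis [0.582 0.099 0.807] 36.186043170761025
w [331.798 177.667] 762 hmax 37.74357310183221 topface c [ 523.543 -304.237   83.23 ] z 90.95439538239435 top px [331.99  171.948]
   axis [0.578 0.109 0.808] 36.06278261009068
w [403.929 177.583] 787 hmax 37.4744267445285 topface c [ 535.831 -372.676   83.294] z 91.05910366768467 top px [406.915 172.213]
   axis [0.568 0.108 0.816] 35.330268396098106
w [328.669 364.425] 28839 hmax 227.30103487999253 topface c [ 522.068 -295.707  314.301] z 319.41475318273325 top px [323.509 389.397]
   axis [-0.951 -0.174  0.256] 75.15925227811556
```

View pics/w2.png

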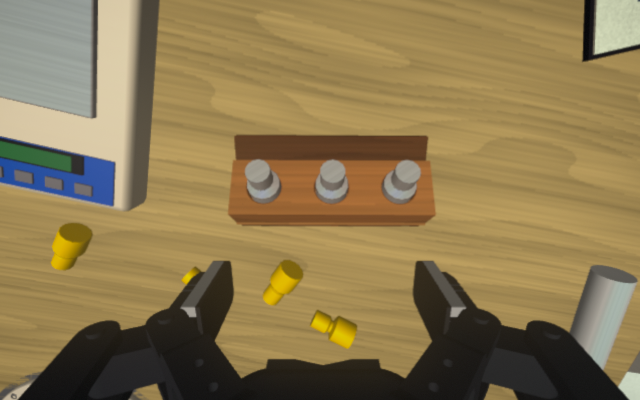

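Wrist view: steel heads at (257,171), (332,172) and (407,172); yellow look-alikes at (72,240), (283,280) and (335,328) are ignored. I go above weight3 (left, nearest the pan) and measure again from close by.

Request:
step_arm(moves=[[0.003, -0.015, 0.01, 0], [0.004, -0.023, 0.02, 0], [0.0046, -0.0232, 0.02, 0], [0, 0, 0.02, 0], [0, 0, 0.015, 0], [0, 0, 0, 0], [0, 0, 0, 0], [0, 0, 0, 0]], fingers=0.05)

```text
time: 11.63
tool_pos: [505.7, -237.8, 141.3]
orientation: [[0.984, 0.181, 0.001], [0.181, -0.984, -0.001], [0.001, 0.001, -1.0]]
force: [0.4, 0.1, -0.1]
grip_width: 49.8
finger_force: 0.0
```

```bash
python3 w.py w3
python3 - <<'E'
from h import *
# two-view triangulation of the three head top faces / w3 from w2 and w3 pictures, top-face pixel centres by brightness ellipse
m=bot.camera_model('wrist')
def topc(tag):
    z=np.load(tag+'.npz'); return z
E
```

```text
[ 505.795 -237.909  141.424] 11.6833
face n [0.564 0.102 0.819] tilt 34.98693536516266 yaw 10.25099474262391 12163
w [321.405 218.822] 1221 hmax 37.644803892698405 topface c [ 511.556 -235.387   83.071] z 90.52074641187369 top px [321.414 213.937]
   axis [0.582 0.101 0.807] 36.19314947809492
w [418.364 219.196] 1388 hmax 37.62168782607843 topface c [ 523.802 -303.624   83.114] z 90.44274788031927 top px [423.118 214.203]
   axis [0.578 0.113 0.808] 36.09132468866859
w [516.613 219.347] 1679 hmax 37.59917001328792 topface c [ 536.155 -372.437   83.062] z 90.67200689997148 top px [525.88 214.44]
   axis [0.581 0.125 0.804] 36.5031710413824
w [319.495 365.147] 24165 hmax 164.7676113133688 topface c [ 522.86  -233.964  230.232] z 235.06776117658188 top px [322.445 390.106]
   axis [-0.922 -0.168  0.348] 69.64806633670268
w [393.136 282.496] 826 hmax 124.14399377172651 topface c [ 522.681 -260.93   189.042] z 212.91035440016216 top px [397.271 299.75 ]
   axis [-0.935 -0.272  0.23 ] 76.71863296455928
w [416.156 301.344] 64 hmax 130.21059309035485 topface c [ 523.944 -266.721  191.047] z 192.2345277336982 top px [416.156 301.344]
   axis [-0.7    0.024  0.714] 44.47595039390289
w [476.057 313.   ] 70 hmax 135.27437596647889 topface c [ 527.131 -284.162  197.316] z 198.79006320496364 top px [476.057 313.   ]
   axis [-0.762  0.124  0.635] 50.576071863562944
w [167.903 313.161] 62 hmax 135.29403121109127 topface c [ 509.076 -185.274  197.242] z 199.28171664064357 top px [167.903 313.161]
   axis [-0.675 -0.178  0.716] 44.24479932955574
```

View pics/w3.png

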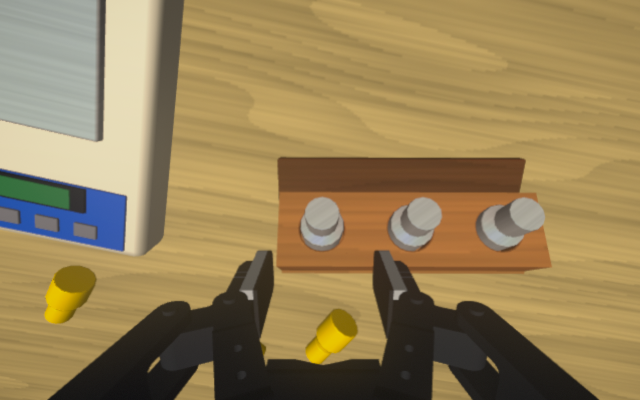

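Both wrist views put weight3's top face at (511.5,-235.5,83), which gives a head centre of about (505.4,-236.6,74.7). I descend and grip.

Request:
step_arm(moves=[[0, -0.001, 0.012, 0], [0, 0, 0.018, 0], [0, 0, 0.02, 0], [0, 0, 0.015, 0], [0, 0, 0.01, 0], [0, 0, 0.006, 0], [0, 0, 0, 0], [0, 0, 0, 0]])

```text
time: 12.35
tool_pos: [505.4, -236.7, 59.9]
orientation: [[0.984, 0.181, 0.001], [0.181, -0.984, -0.0], [0.001, 0.0, -1.0]]
force: [0.4, -1.2, -0.3]
grip_width: 49.9
finger_force: 0.0
```

Request:
step_arm(moves=[[0, 0, 0, 0], [0, 0, 0, 0], [0, 0, 0, 0], [0, 0, 0, 0], [0, 0, 0, 0], [0, 0, 0, 0], [0, 0, 0, 0], [0, 0, 0, 0]], fingers=0.016)

```text
time: 13.02
tool_pos: [505.7, -236.8, 60.2]
orientation: [[0.984, 0.181, 0.002], [0.181, -0.984, -0.001], [0.001, 0.001, -1.0]]
force: [1.0, 0.0, 6.7]
grip_width: 22.0
finger_force: 58.5
```

Gripped. I draw along the axis by about 16 mm, leaving the base a few mm in the pocket. Leaning the body on the upper rim should then turn the weight upright in the pads.

Request:
step_arm(moves=[[0.001, 0, -0.0014, 0], [0.0018, 0, -0.0024, 0], [0.0018, 0, -0.0024, 0], [0.0018, 0, -0.0024, 0], [0.0018, 0, -0.0024, 0], [0.0013, 0, -0.0018, 0], [0, 0, 0, 0], [0, 0, 0, 0]])

```text
time: 13.68
tool_pos: [514.6, -234.7, 72.3]
orientation: [[0.984, 0.181, 0.0], [0.181, -0.984, -0.0], [0.0, 0.0, -1.0]]
force: [-1.5, -0.9, 0.6]
grip_width: 21.7
finger_force: 59.1
```

Run:
```python
from h import *
im,d,m,W=grab('scene'); cv2.imwrite('pics/s3.png',cv2.resize(im[200:350,150:300],None,fx=4,fy=4,interpolation=2)[:,:,::-1])
```

```text
(no output)
```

View pics/s3.png

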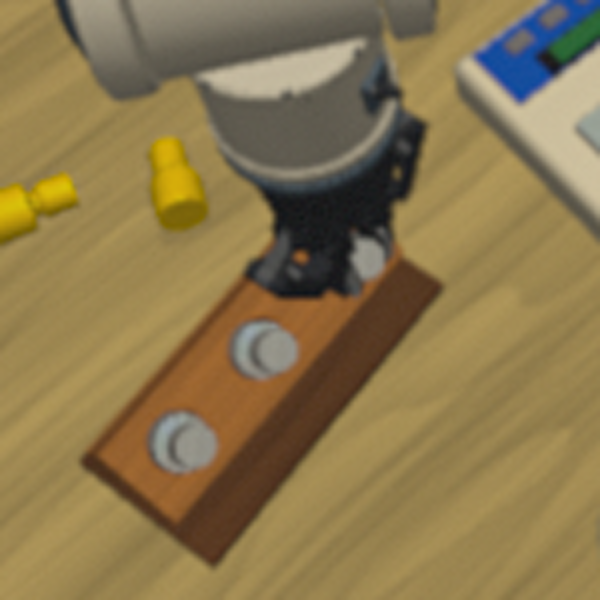

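The head sits between the fingers and the other two weights are undisturbed. Now the tilt-up arc against the rim.

Request:
step_arm(moves=[[-0.002, 0, -0.002, 0], [-0.0015, 0, -0.0022, 0], [-0.0015, 0, -0.002, 0], [-0.0015, 0, -0.0017, 0], [-0.0015, 0, -0.0015, 0], [-0.0015, 0, -0.0013, 0], [0, 0, 0, 0], [0, 0, 0, 0]])

```text
time: 14.4
tool_pos: [505.2, -236.5, 83.0]
orientation: [[0.984, 0.181, 0.001], [0.181, -0.984, -0.0], [0.001, 0.0, -1.0]]
force: [4.6, 0.4, -8.9]
grip_width: 22.0
finger_force: 59.2
```

Request:
step_arm(moves=[[-0.002, 0, -0.0016, 0], [-0.002, 0, -0.0015, 0], [-0.002, 0, -0.0015, 0], [-0.002, 0, -0.0013, 0], [-0.002, 0, -0.0011, 0], [-0.002, 0, -0.001, 0], [0, 0, 0, 0], [0, 0, 0, 0]])

```text
time: 15.07
tool_pos: [493.8, -238.9, 91.2]
orientation: [[0.984, 0.181, 0.002], [0.181, -0.984, -0.001], [0.001, 0.001, -1.0]]
force: [6.6, 0.3, -6.6]
grip_width: 22.0
finger_force: 59.2
```

The rim reaction of about +6 N in x is as expected. I lift and check the tilt.

Request:
step_arm(moves=[[0, 0, -0.005, 0], [0, 0, -0.01, 0], [0, 0, -0.015, 0], [0, 0, -0.02, 0], [0, 0, -0.02, 0], [0, 0, -0.015, 0], [0, 0, -0.005, 0], [0, 0, 0, 0]])

```text
time: 15.73
tool_pos: [493.4, -238.9, 182.3]
orientation: [[0.984, 0.181, 0.002], [0.181, -0.984, -0.001], [0.001, 0.002, -1.0]]
force: [-0.1, 0.7, -2.2]
grip_width: 21.7
finger_force: 59.8
```

```bash
cat > tilt.py <<'E'
from h import *
s=bot.observe(); t=np.array(s['tool_pos']); print(t,s['force'],s['grip_width'])
O=[]
for n in('scene','wrist'):
    im,d,m,W=grab(n); u=proj([t+[0,0,-10]],m,W)[0].astype(int); 
    x,y=np.clip(u[0],75,565),np.clip(u[1],75,325); r=60 if n=='scene' else 75
    O.append(cv2.resize(im[y-r:y+r,x-r:x+r],(400,400),interpolation=2))
    P,uv=cloud(d,m,W); q=(np.hypot(P[:,0]-t[0],P[:,1]-t[1])<45)&(P[:,2]<t[2]-2)&(P[:,2]>t[2]-45)
    A=P[q]
    if len(A)>20:
        print(n,len(A))
        for a in range(-45,0,6):
            B=A[(A[:,2]-t[2]>=a)&(A[:,2]-t[2]<a+6)]
            if len(B)>3: print('   z',a,B.mean(0)-t,B.min(0)-t,B.max(0)-t)
import sys
cv2.imwrite(f'pics/{sys.argv[1]}.png',np.hstack(O)[:,:,::-1])
E
python3 tilt.py t1
```

```text
[ 493.4   -238.851  182.258] [-0.134  0.741 -2.237] 21.670245822130713
scene 103
   z -33 [  8.484  -8.802 -29.593] [ -4.447 -17.731 -32.31 ] [ 13.683   6.269 -27.153]
   z -27 [  7.959  -9.71  -22.961] [ -8.023 -17.373 -25.717] [ 15.08    6.516 -21.069]
   z -21 [ 10.705  -8.014 -17.738] [ -1.933 -17.938 -20.323] [ 17.183   6.887 -15.526]
   z -15 [ 13.343  -5.78  -11.52 ] [  3.102 -17.242 -14.401] [18.324  9.97  -9.002]
   z -9 [12.214 -0.202 -6.433] [  4.254 -16.799  -8.901] [19.167 16.14  -3.609]
wrist 1167
   z -39 [  9.811   3.441 -34.469] [  3.682  -9.271 -36.334] [ 12.352  14.794 -33.055]
   z -33 [  9.844   2.528 -29.802] [ -2.194 -15.587 -32.978] [ 13.253  17.067 -27.092]
   z -27 [ 11.583   2.747 -23.772] [  3.889 -14.904 -26.972] [ 14.453  15.798 -21.024]
   z -21 [ 12.562   3.371 -17.968] [  0.088 -12.548 -20.964] [ 15.783  17.226 -15.017]
   z -15 [ 13.03    3.17  -10.424] [  2.083 -14.286 -14.963] [16.758 17.35  -9.003]
   z -9 [ 9.665  2.706 -7.804] [  1.149 -13.271  -8.997] [16.14  16.91  -5.658]
```

View pics/t1.png

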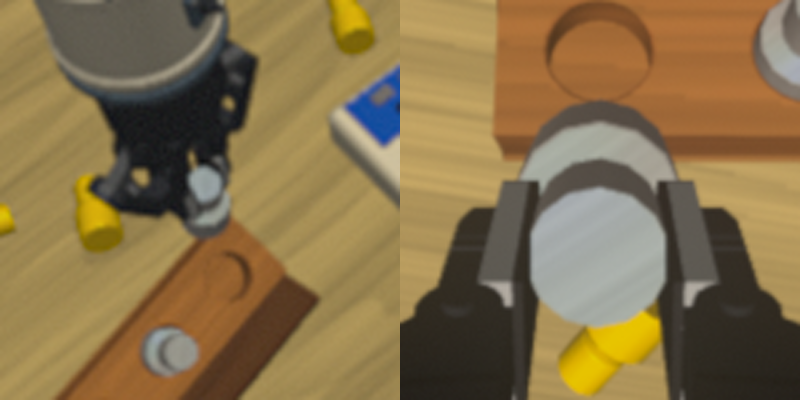

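Weight3 is out and held near upright, with about 8° of lean left. The empty pocket shows at (235,275), left half. I carry it to the far half of the pan.

Request:
step_arm(moves=[[0.006, -0.007, 0, 0], [0.012, -0.014, 0, 0], [0.018, -0.021, 0, 0], [0.021, -0.025, 0, 0], [0.021, -0.025, 0, 0], [0.021, -0.025, 0, 0], [0.021, -0.025, 0, 0], [0.021, -0.025, 0, 0]])

```text
time: 16.5
tool_pos: [601.8, -46.5, 179.6]
orientation: [[0.983, 0.181, -0.002], [0.181, -0.983, 0.0], [-0.002, -0.001, -1.0]]
force: [1.1, -0.7, -2.1]
grip_width: 21.7
finger_force: 59.7
```

Request:
step_arm(moves=[[0.016, -0.018, 0, 0], [0.009, -0.01, 0, 0], [0.0033, -0.0035, 0.01, 0], [0, 0, 0.02, 0], [0, 0, 0.02, 0], [0, 0, 0.012, 0], [0, 0, 0.006, 0], [0, 0, 0.004, 0]])

```text
time: 17.17
tool_pos: [623.1, -13.2, 107.6]
orientation: [[0.984, 0.18, -0.002], [0.18, -0.984, 0.0], [-0.002, -0.0, -1.0]]
force: [0.5, 0.9, -1.5]
grip_width: 22.0
finger_force: 59.7
```

Request:
step_arm(moves=[[0, 0, 0.002, 0], [0, 0, 0.002, 0], [0, 0, 0.0015, 0], [0, 0, 0.001, 0], [0, 0, 0, 0], [0, 0, 0, 0], [0, 0, 0, 0], [0, 0, 0, 0]])

```text
time: 17.83
tool_pos: [623.9, -12.7, 102.5]
orientation: [[0.984, 0.181, 0.0], [0.181, -0.984, -0.0], [0.0, 0.0, -1.0]]
force: [0.4, 0.2, -3.0]
grip_width: 22.4
finger_force: 59.7
```

Request:
step_arm(moves=[[0, 0, 0.0006, 0], [0, 0, 0.0006, 0], [0, 0, 0.0006, 0], [0, 0, 0.0006, 0], [0, 0, 0.0006, 0], [0, 0, 0, 0], [0, 0, 0, 0], [0, 0, 0, 0]])

```text
time: 18.5
tool_pos: [624.5, -12.7, 100.7]
orientation: [[0.984, 0.181, 0.002], [0.181, -0.984, -0.0], [0.002, 0.001, -1.0]]
force: [-5.5, 0.0, 17.0]
grip_width: 22.0
finger_force: 61.9
```

Request:
step_arm(moves=[[0, 0, 0.0004, 0], [0, 0, 0.0004, 0], [0, 0, 0.0004, 0], [0, 0, 0.0004, 0], [0, 0, 0, 0], [0, 0, 0, 0], [0, 0, 0, 0], [0, 0, 0, 0]])

```text
time: 19.17
tool_pos: [625.2, -12.7, 100.5]
orientation: [[0.983, 0.181, 0.004], [0.181, -0.984, -0.0], [0.004, 0.001, -1.0]]
force: [-8.1, 1.4, 36.2]
grip_width: 21.8
finger_force: 63.8
```

Request:
step_arm(moves=[[0, 0, -0.0008, 0], [0, 0, -0.0004, 0], [0, 0, 0, 0], [0, 0, 0, 0], [0, 0, 0, 0], [0, 0, 0, 0], [0, 0, 0, 0], [0, 0, 0, 0]])

```text
time: 19.83
tool_pos: [624.7, -12.7, 100.6]
orientation: [[0.984, 0.181, 0.003], [0.181, -0.984, -0.0], [0.003, 0.001, -1.0]]
force: [-4.8, 1.3, 22.1]
grip_width: 21.9
finger_force: 62.2
```

Request:
step_arm(moves=[[0, 0, 0, 0], [0, 0, 0, 0], [0, 0, 0, 0], [0, 0, 0, 0], [0, 0, 0, 0], [0, 0, 0, 0], [0, 0, 0, 0], [0, 0, 0, 0]], fingers=0.05)

```text
time: 20.5
tool_pos: [623.8, -12.7, 98.8]
orientation: [[0.984, 0.181, -0.0], [0.181, -0.984, 0.0], [-0.0, -0.0, -1.0]]
force: [0.1, 0.3, -0.2]
grip_width: 50.2
finger_force: 0.0
```

Request:
step_arm(moves=[[0, 0, -0.01, 0], [0, 0, -0.02, 0], [0, 0, -0.025, 0], [0, 0, -0.025, 0], [0, 0, -0.02, 0], [0, 0, -0.01, 0], [0, 0, 0, 0], [0, 0, 0, 0]])

```text
time: 21.17
tool_pos: [623.7, -12.7, 208.8]
orientation: [[0.984, 0.181, 0.0], [0.181, -0.984, -0.0], [0.0, 0.0, -1.0]]
force: [-0.1, 0.2, 0.0]
grip_width: 49.8
finger_force: 0.0
```

```bash
cat > chk.py <<'E'
from h import *
print(bot.observe()['tool_pos'],bot.observe()['time'])
for n in('wrist','scene','top'):
    im,d,m,W=grab(n); P,uv=cloud(d,m,W)
    q=(abs(P[:,0]-596)<70)&(abs(P[:,1]+12)<70)&(P[:,2]>116)&(P[:,2]<130)
    if q.sum()<5: print(n,'none'); continue
    A=P[q]; k,l,c=(lambda A:cv2.kmeans(A[:,:2].astype(np.float32),2,None,(3,50,.1),5,0))(A) if np.ptp(A[:,0])>40 else (0,np.zeros((len(A),1)),0)
    for i in range(int(l.max())+1):
        B=A[l[:,0]==i]; r=cv2.minAreaRect(B[:,:2].astype(np.float32)); C=np.c_[B[:,:2]-B[:,:2].mean(0),np.ones(len(B))]; g=np.linalg.lstsq(C,B[:,2],rcond=None)[0]
        print(n,len(B),r[0],r[1],'z',np.median(B[:,2]),'slope',g[:2])
E
python3 chk.py
```

```text
[623.744 -12.745 208.781] 21.1667
wrist 739 (619.512939453125, -13.018315315246582) (23.3362979888916, 23.119077682495117) z 122.75780719238728 slope [-0.068 -0.016]
scene 81 (621.1770629882812, -13.833276748657227) (24.136167526245117, 22.81879234313965) z 123.09228169575749 slope [-0.053  0.116]
top 60 (616.85595703125, -13.481687545776367) (22.414791107177734, 20.072092056274414) z 123.21801518246218 slope [0.126 0.066]
```

The first weight stands upright on the pan (top at 123 mm, centre (619.5,-13)). Now weight2, head centre (517.6,-305.0,74.7).

Request:
step_arm(moves=[[-0.0081, 0.0134, 0, 0], [-0.019, 0.033, 0, 0], [-0.02, 0.034, 0, 0], [-0.02, 0.034, 0, 0], [-0.02, 0.034, 0, 0], [-0.02, 0.034, 0, 0], [-0.02, 0.034, 0, 0], [-0.02, 0.034, 0, 0]])

```text
time: 21.98
tool_pos: [522.7, -287.5, 208.0]
orientation: [[0.984, 0.181, -0.001], [0.181, -0.984, 0.001], [-0.001, -0.001, -1.0]]
force: [1.6, 0.2, -0.2]
grip_width: 49.8
finger_force: 0.0
```

Request:
step_arm(moves=[[-0.01, 0.018, 0.02, 0], [0, 0, 0.025, 0], [0, 0, 0.025, 0], [0, 0, 0, 0], [0, 0, 0, 0], [0, 0, 0, 0], [0, 0, 0, 0], [0, 0, 0, 0]])

```text
time: 22.65
tool_pos: [518.5, -305.3, 140.3]
orientation: [[0.983, 0.181, 0.002], [0.181, -0.983, -0.001], [0.001, 0.002, -1.0]]
force: [0.1, 0.1, 0.2]
grip_width: 49.8
finger_force: 0.0
```

```bash
python3 w.py w4 | head -8
```

```text
[ 518.417 -305.279  140.068] 22.7
face n [0.565 0.103 0.819] tilt 35.05254839426798 yaw 10.28425149855516 12685
w [323.175 220.179] 1226 hmax 37.67791871379865 topface c [ 524.042 -304.232   83.083] z 90.56152284392451 top px [323.175 215.328]
   axis [0.584 0.106 0.805] 36.4066162220119
w [420.486 220.463] 1393 hmax 37.57221541457986 topface c [ 536.238 -372.489   83.143] z 90.27195465291305 top px [425.228 215.723]
   axis [0.579 0.111 0.808] 36.13487247396664
w [252.718 283.068] 791 hmax 121.66496092872383 topface c [ 523.792 -275.626  181.497] z 211.9069302653562 top px [248.735 293.029]
   axis [-0.936  0.177  0.304] 72.32997549387402
```

Request:
step_arm(moves=[[-0.0005, 0, 0.012, 0], [0, 0, 0.018, 0], [0, 0, 0.02, 0], [0, 0, 0.015, 0], [0, 0, 0.01, 0], [0, 0, 0.005, 0], [0, 0, 0, 0], [0, 0, 0, 0]])

```text
time: 23.37
tool_pos: [517.7, -305.4, 59.5]
orientation: [[0.983, 0.181, 0.001], [0.181, -0.983, -0.0], [0.0, 0.001, -1.0]]
force: [0.2, -0.2, -0.1]
grip_width: 50.2
finger_force: 0.0
```

Request:
step_arm(moves=[[0, 0, 0, 0], [0, 0, 0, 0], [0, 0, 0, 0], [0, 0, 0, 0], [0, 0, 0, 0], [0, 0, 0, 0], [0, 0, 0, 0], [0, 0, 0, 0]], fingers=0.016)

```text
time: 24.03
tool_pos: [518.0, -305.6, 59.8]
orientation: [[0.984, 0.181, 0.002], [0.181, -0.984, -0.001], [0.001, 0.001, -1.0]]
force: [0.6, 0.7, 6.7]
grip_width: 22.2
finger_force: 58.5
```

Request:
step_arm(moves=[[0.001, 0, -0.0014, 0], [0.0018, 0, -0.0024, 0], [0.0018, 0, -0.0024, 0], [0.0018, 0, -0.0024, 0], [0.0018, 0, -0.0024, 0], [0.0013, 0, -0.0018, 0], [0, 0, 0, 0], [0, 0, 0, 0]])

```text
time: 24.7
tool_pos: [527.0, -303.6, 71.9]
orientation: [[0.983, 0.181, 0.001], [0.181, -0.983, -0.0], [0.0, 0.0, -1.0]]
force: [-1.9, -1.1, 0.7]
grip_width: 21.9
finger_force: 59.1
```

Request:
step_arm(moves=[[-0.002, 0, -0.002, 0], [-0.0015, 0, -0.0022, 0], [-0.0015, 0, -0.002, 0], [-0.0015, 0, -0.0017, 0], [-0.0015, 0, -0.0015, 0], [-0.0015, 0, -0.0013, 0], [0, 0, 0, 0], [0, 0, 0, 0]])

```text
time: 25.37
tool_pos: [517.6, -305.4, 82.6]
orientation: [[0.984, 0.181, 0.001], [0.181, -0.984, -0.0], [0.001, 0.0, -1.0]]
force: [5.1, -0.4, -8.6]
grip_width: 22.1
finger_force: 59.2
```

Request:
step_arm(moves=[[-0.002, 0, -0.0016, 0], [-0.002, 0, -0.0015, 0], [-0.002, 0, -0.0015, 0], [-0.002, 0, -0.0013, 0], [-0.002, 0, -0.0011, 0], [-0.002, 0, -0.001, 0], [-0.002, 0, -0.0005, 0], [-0.0015, 0, 0, 0]])

```text
time: 26.03
tool_pos: [503.2, -308.4, 91.7]
orientation: [[0.984, 0.18, 0.003], [0.18, -0.984, -0.001], [0.003, 0.002, -1.0]]
force: [10.6, 2.2, 0.0]
grip_width: 21.9
finger_force: 60.1
```

Request:
step_arm(moves=[[0, 0, -0.005, 0], [0, 0, -0.01, 0], [0, 0, -0.015, 0], [0, 0, -0.02, 0], [0, 0, -0.02, 0], [0, 0, -0.015, 0], [0, 0, -0.005, 0], [0, 0, 0, 0]])

```text
time: 26.7
tool_pos: [502.3, -308.3, 182.3]
orientation: [[0.984, 0.181, 0.001], [0.181, -0.984, -0.001], [0.001, 0.002, -1.0]]
force: [0.4, 0.3, -2.9]
grip_width: 22.0
finger_force: 59.9
```

```bash
python3 tilt.py t2; python3 w.py w5|head -6
```

```text
[ 502.286 -308.332  182.334] [ 0.419  0.336 -2.931] 21.97991912876137
scene 120
   z -39 [ 13.44   -2.051 -34.398] [  9.951 -12.914 -36.071] [ 15.77    6.796 -33.011]
   z -33 [ 12.079  -8.189 -29.948] [  4.421 -17.196 -32.922] [ 15.491   7.592 -27.384]
   z -27 [ 13.908  -3.729 -24.041] [  3.914 -17.91  -26.84 ] [ 17.413  11.094 -21.542]
   z -21 [ 14.001  -3.765 -17.86 ] [  6.278 -16.538 -20.863] [ 17.751  13.243 -15.954]
   z -15 [ 13.851  -6.105 -11.798] [  3.553 -17.61  -14.565] [19.006  8.97  -9.322]
   z -9 [13.017  0.09  -6.22 ] [  4.137 -15.417  -8.912] [19.18  15.867 -3.314]
wrist 1388
   z -39 [ 12.577   2.846 -34.322] [  5.399 -13.252 -36.088] [ 15.089  15.737 -33.004]
   z -33 [ 12.529   3.486 -30.005] [  0.253 -14.351 -32.918] [ 15.807  17.627 -27.032]
   z -27 [ 13.296   3.702 -24.11 ] [  1.172 -14.516 -26.985] [ 17.08   17.806 -21.05 ]
   z -21 [ 14.38    3.428 -17.894] [  2.355 -14.567 -20.851] [ 17.955  17.647 -15.002]
   z -15 [ 15.057   3.9   -10.983] [  2.731 -14.58  -14.959] [18.69  17.832 -9.018]
   z -9 [11.687  3.006 -7.289] [  2.675 -13.741  -8.977] [18.427 17.993 -4.598]
[ 501.514 -307.656  179.96 ] 26.85
face n [0.565 0.102 0.819] tilt 35.02453950526053 yaw 10.275420727828143 9922
w [408.897 183.819] 1088 hmax 37.54523302108504 topface c [ 535.976 -372.638   83.229] z 91.1307414596831 top px [412.608 177.853]
   axis [0.572 0.114 0.812] 35.709404319634544
w [325.641 343.979] 34779 hmax 186.72753837656563 topface c [ 518.956 -304.096  268.959] z 273.99001028516165 top px [322.746 388.787]
   axis [-0.929 -0.169  0.33 ] 70.73464098188721
```

Request:
step_arm(moves=[[0.004, -0.01, 0, 0], [0.009, -0.022, 0, 0], [0.0142, -0.0335, 0, 0], [0.0142, -0.0335, 0, 0], [0.0142, -0.0335, 0, 0], [0.0142, -0.0335, 0, 0], [0.0142, -0.0335, 0, 0], [0.0142, -0.0335, 0, 0]])

```text
time: 27.52
tool_pos: [556.0, -58.7, 180.0]
orientation: [[0.984, 0.181, -0.002], [0.181, -0.984, 0.0], [-0.001, -0.001, -1.0]]
force: [1.1, -0.2, -2.6]
grip_width: 21.8
finger_force: 59.9
```

Request:
step_arm(moves=[[0.01, -0.024, 0, 0], [0.006, -0.0135, 0, 0], [0.0026, -0.006, 0.01, 0], [0, 0, 0.02, 0], [0, 0, 0.02, 0], [0, 0, 0.012, 0], [0, 0, 0.006, 0], [0, 0, 0.004, 0]])

```text
time: 28.18
tool_pos: [566.1, -15.1, 107.3]
orientation: [[0.984, 0.18, -0.002], [0.18, -0.984, 0.0], [-0.002, -0.001, -1.0]]
force: [0.3, 0.6, -2.1]
grip_width: 21.7
finger_force: 59.8
```

Request:
step_arm(moves=[[0, 0, 0.002, 0], [0, 0, 0.002, 0], [0, 0, 0.0015, 0], [0, 0, 0.001, 0], [0, 0, 0.0005, 0], [0, 0, 0, 0], [0, 0, 0, 0], [0, 0, 0, 0]])

```text
time: 28.85
tool_pos: [567.1, -15.0, 102.1]
orientation: [[0.984, 0.181, 0.0], [0.181, -0.984, -0.0], [0.0, 0.0, -1.0]]
force: [0.4, 0.0, -2.5]
grip_width: 22.0
finger_force: 59.9
```

Request:
step_arm(moves=[[0, 0, 0.0006, 0], [0, 0, 0.0006, 0], [0, 0, 0.0006, 0], [0, 0, 0.0004, 0], [0, 0, 0, 0], [0, 0, 0, 0], [0, 0, 0, 0], [0, 0, 0, 0]])

```text
time: 29.52
tool_pos: [567.2, -15.0, 100.1]
orientation: [[0.984, 0.181, 0.001], [0.181, -0.984, -0.0], [0.001, 0.0, -1.0]]
force: [-1.9, -0.1, 6.2]
grip_width: 22.1
finger_force: 60.9
```

Contact. I release, rise and check.

Request:
step_arm(moves=[[0, 0, 0, 0], [0, 0, 0, 0], [0, 0, 0, 0], [0, 0, 0, 0], [0, 0, 0, 0], [0, 0, 0, 0], [0, 0, 0, 0], [0, 0, 0, 0]], fingers=0.05)

```text
time: 30.18
tool_pos: [567.0, -15.0, 99.7]
orientation: [[0.984, 0.181, -0.0], [0.181, -0.984, -0.0], [-0.0, 0.0, -1.0]]
force: [0.0, -0.8, -0.5]
grip_width: 50.4
finger_force: 0.0
```

Request:
step_arm(moves=[[0, 0, -0.01, 0], [0, 0, -0.02, 0], [0, 0, -0.025, 0], [0, 0, -0.03, 0], [0, 0, -0.03, 0], [0, 0, -0.02, 0], [0, 0, 0, 0], [0, 0, 0, 0]])

```text
time: 30.85
tool_pos: [567.5, -15.0, 236.3]
orientation: [[0.984, 0.181, 0.003], [0.181, -0.984, -0.0], [0.003, 0.001, -1.0]]
force: [-0.1, 0.1, -0.2]
grip_width: 50.0
finger_force: 0.0
```

```bash
python3 chk.py
python3 - <<'E'
from h import *
im,d,m,W=grab('scene'); cv2.imwrite('pics/fin.png',cv2.resize(im[70:370,140:460],None,fx=1.8,fy=1.8,interpolation=2)[:,:,::-1])
E
```

```text
[567.49 -15.   236.33] 30.85
wrist 607 (565.4998779296875, -14.607633590698242) (23.313549041748047, 23.11181640625) z 122.7468816405189 slope [-0.059 -0.013]
wrist 679 (618.9461059570312, -13.658319473266602) (23.308732986450195, 22.654664993286133) z 122.73626264081435 slope [-0.016 -0.012]
scene 81 (620.1384887695312, -14.313980102539062) (21.429433822631836, 25.7346248626709) z 122.99677485157906 slope [-0.028  0.056]
scene 79 (566.9834594726562, -14.712240219116211) (21.97707748413086, 23.015613555908203) z 122.81226577431983 slope [-0.154  0.055]
top 55 (563.0005493164062, -14.689338684082031) (22.00713348388672, 19.752553939819336) z 123.40200101492428 slope [ 0.038 -0.001]
```

View pics/fin.png

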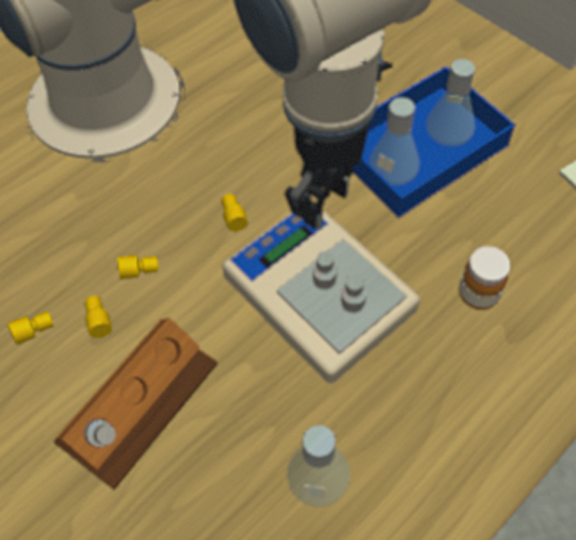

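Both weights stand upright on the pan, at (325,270) and (353,293). The flask is in the tray (398,145), and weight1 is still in the stand (100,433).

```bash
python3 -c "
from station import bot
print(bot.sign_off())"
```

```text
the job is handed in; nothing more can be done
None
```

I handed the job in, and the last camera checks showed it done: the flask stood upright in the tray's free half, weight3 and weight2 stood upright on the pan, and weight1 was still in the stand; the sign-off returned no verdict.

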